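# Close the sticky sliding lid of a zither maker's peg case

## Task

Slide the loose lid board of the peg case away from the robot until it closes the far compartment, fully home and square against the case's far wall. The track is sticky and the lid's middle is hidden under a fixed centre board, so work it along by pushing its near edge left and right of that board, a little at a time in turn, never letting the lid skew by more than about 10 degrees. Leave the hand plane and the jar where they are.

Things in the scene. Friction and masses are not known exactly. Their poses are not given: they have to be found in the camera images.
- case: Dark fixed wood case, 244 x 364 x 98 mm; origin: centre of its underside; x along the track, away from the robot (yaw within 15 deg). Far wall's inner face (stop) at x=110 mm. A fixed centre board, 100 mm wide, 88-98 mm high, runs along x over the lid from far wall to near wall, with a post there. Beside the post the near wall (x=-122 to -110) is 40 mm high. Lips 86-92 mm high beyond y=+-138.
- lid_mid (a point): Centre of the loose lid: pale flat board, 110 mm along its x (the track when square) x 320 along y x 22 thick, 0.4-0.8 kg, on ledges, underside 60 mm above the bench, 10 mm play at each end. In the case's frame it starts at x=-35 to 0 and is home at x=55 mm. Push its near edge 50 to 138 mm left or right of the case's middle; it then pivots about its other end. Friction (2-6 N) holds it.
- plane: Bystander: metal hand plane with wooden knob and handle, 190 mm long, 54 mm wide, about 100 mm high, standing on the bench to one side of the case; origin at the centre of its sole.
- jar: Bystander: amber glass lacquer jar with a black cap, 72 mm across, 95 mm high, standing on the bench to one side of the case; origin at the centre of its underside.

How it is judged (in metres and radians):
At the end, for the whole second after the job is handed in: The lid lies flat in its track over the far compartment, its centre within 12 mm of the home position (far edge on the far wall) and square to the case within 5 degrees; the plane and the jar are within 20 mm of where they stood (x of lid_mid in the frame of case above 0.043 m and z of lid_mid in the frame of case between 0.064 and 0.078 m and angle between the x axis of lid_mid and the x axis of case, either way round below 0.087 rad and distance of each of plane, jar from where it was at the start of the episode below 0.02 m); the robot touches nothing.
It fails at once if the lid is skewed by more than 12 degrees in its track (angle between the x axis of lid_mid and the x axis of case, either way round above 0.21 rad).
It fails at once if the hand plane or the jar is moved by more than 20 mm (distance of any of plane, jar from where it was at the start of the episode above 0.02 m).
It also fails if it takes over 48 s, if anything falls off the work surface, if the arm or the gripper's body presses on something with over 40 N, if the wrist force passes 120 N, or if a joint passes its speed limit or range.

## Robot

A 7-joint arm with a two-finger parallel gripper is mounted at the origin on the work surface. World frame = base frame: x ahead of the robot, y to its left, z up, the work surface at z = 0. Lengths are in mm, angles in rad, forces in N, time in s.
With the tool pointing down it reaches from about 350 to 900 mm from the base axis. Payload 19.9 kg.
Tool frame: the origin (TCP) lies midway between the tips of the shut fingers; the grasp point (between the pads) lies 19 mm behind it; z points along the fingers, y is the line along which they close (so a half turn about z gives the same grasp; the last joint's range is limited). The gripper opens to 94 mm and grips with 3 to 60 N. Pads are 16 mm wide; open, the fingers measure 119 mm over their backs; the gripper's body (75 mm by 177 mm) begins 78 mm behind the grasp point.
Start: joints at [-1.179, 0.417, -0.01, 1.614, 0.005, 1.111, -0.053], TCP at [262.689, 567.09, 183.725] pointing down, gripper open.
Joint ranges: [-2.81, 2.81], [-0.39, 2.02], [-1.27, 1.25], [0.06, 2.57], [-1.19, 4.33], [0.19, 2], [-2.82, 2.82]. Speed limits (rad/s): [1.89, 1.89, 2.39, 2.39, 3.01, 3.01, 3.01].

## Interface

Orientations are given as a unit quaternion [w, x, y, z].
In Python, from plant import env, eyes gives the robot as it stands.
- The arm moves only by the shell command python3 -m creep 'ROWS' [FORCE]. ROWS is text: rows parted by semicolons, each of 5 numbers parted by spaces: the opening, from 0 (shut) to 1 (fully open), then the shift along the tool's x, y, z in m, then the turn about the tool's z in rad. A call has 1 to 10 rows; each row is the pose to reach, as a shift and turn from the pose commanded when the call began, along the tool's axes at that moment; what a row does not reach only later rows make up. A row lasts 1/8 s, in which the tool goes at most 62.5 mm and 10.7 degrees, less where a joint would pass 70% of its speed; a pose out of reach is approached as far as the arm can. A call with a gripper value outside its range is refused whole. The fingers move at their own pace and stop on an object; FORCE is the grip in N (left out, the last holds). Time passes only in rows, so rows that repeat a pose let the fingers close. It gives the time, the measured TCP pose, the force, the opening and the grip force at its end, in the units of the state.
- env.sense(): the state, without advancing time (a new reading comes with each control period).
- eyes.read_camera(name): name is "side" or "top"; returns a dict with "img" (400x640x3 uint8, red, green, blue), "z_map" (400x640 float32, mm along the optical axis (not along the pixel's ray), 0 where there is no reading), "intrinsics" (3x3 intrinsics, pixels), "R" (3x3) and "t" (3): a world point X has camera coordinates R X + t. Camera axes: x right, y down, z forward; pixel columns grow to the right and rows downward; lengths in mm; the calibration is good to about 2 mm. A picture is of the moment at which its call begins.
- env.sign_off(): hands the job in; it is judged then, once.
The state is a dict: "time": time; "joints": joint angles; "joint_vel": joint speeds; "joint_torque": joint torques, N m; "tool_pos": TCP position; "ee_rot": TCP orientation; "ft_force": force on the tool from outside, world axes, zero at the start; "wrist_torque": the same for the moment, N m; "finger_gap": finger opening in mm; "gripper_force": force on a finger pad.
Only numpy, scipy, OpenCV 4.12 (cv2) and the standard library are available. Lean on these libraries where they do the work, as an engineer would, in place of code of your own. Each camera call takes 0.05 s, during which the arm holds its last target. There are 200 camera calls.

## Working session

There is one attempt and no reset: what is moved stays moved. The work goes in short steps, Python scripts to look and compute and a shell command to move; the robot and the scene stay as the last step left them, time stands still between calls to the robot, and variables do not carry over. Pictures are saved under pics/ and viewed, at most 10 in all, crops included, and the job is handed in when it is done.

```bash
mkdir -p pics; ls
python3 - <<'E'
from plant import env, eyes
import cv2,numpy as np
s=env.sense();print(s['time'],s['tool_pos'],s['ee_rot'],s['finger_gap'])
ims=[]
for n in('top','side'):
    c=eyes.read_camera(n);np.savez(''+n+'0.npz',**c);ims.append(c['img'][:,:,::-1])
    print(n,c['intrinsics'].round(1).tolist(),c['R'].round(3).tolist(),c['t'].round(1))
cv2.imwrite('pics/top0.png',ims[0]);cv2.imwrite('pics/side0.png',ims[1])
E
```

```text
pics
0.0 [262.50778354 566.77948514 183.14210853] [-1.00584950e-04  2.15165753e-01  9.76577371e-01 -5.72637727e-04] 94.0920560731211
top [[466.0, 0.0, 325.3], [0.0, 466.0, 202.9], [0.0, 0.0, 1.0]] [[0.01, -1.0, -0.006], [-0.997, -0.009, -0.083], [0.083, 0.007, -0.997]] [   2.5  477.2 1512.1]
side [[421.5, 0.0, 316.7], [0.0, 421.5, 195.4], [0.0, 0.0, 1.0]] [[0.856, -0.517, -0.023], [-0.329, -0.509, -0.796], [0.4, 0.688, -0.605]] [-406.3  207.   964.1]
```

View pics/top0.png

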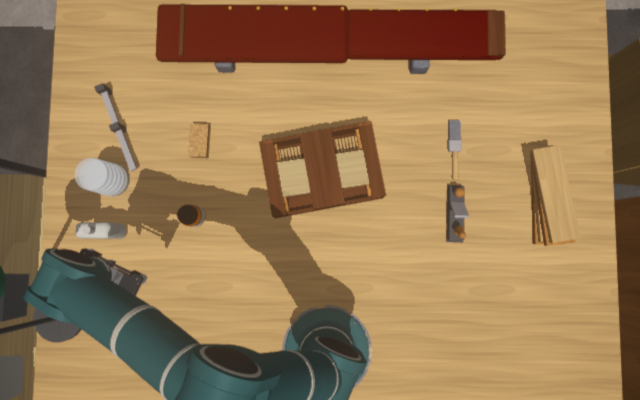

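View pics/side0.png

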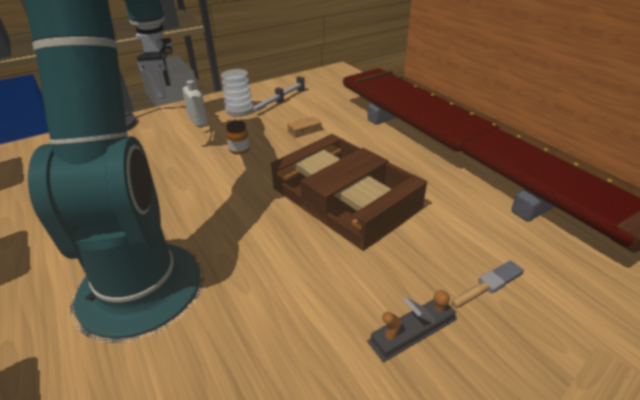

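The top view shows the case around (262–385, 120–217), with the pale lid patches at (294,177) and (352,168). The jar is at (190,215) and the plane at (457,212). The side view confirms this.

```bash
cat > h.py <<'E'
from plant import env, eyes
import cv2,numpy as np
def ray(c,uv,z):
    K,R,t=c['intrinsics'],c['R'],c['t'];C=-R.T@t
    d=np.c_[np.asarray(uv,float),np.ones(len(uv))]@np.linalg.inv(K).T@R
    return C+d*((z-C[2])/d[:,2])[:,None]
def cloud(c):
    v,u=np.mgrid[:400,:640];K,R,t=c['intrinsics'],c['R'],c['t']
    p=np.c_[u.ravel(),v.ravel(),np.ones(u.size)]@np.linalg.inv(K).T*c['z_map'].reshape(-1,1)
    return ((p-t)@R).reshape(400,640,3)
def pale(c):
    h=cv2.cvtColor(c['img'],cv2.COLOR_RGB2HSV).astype(int);i=c['img'].astype(int)
    return (i[:,:,0]>150)&(i[:,:,1]>130)
def lid(c,o,yaw,show=True):
    """near/far edge of each pale patch in case frame, mm"""
    P=cloud(c);m=pale(c)&(abs(P[:,:,2]-82)<9)
    v,u=np.nonzero(m);w=ray(c,np.c_[u,v],82)[:,:2]-o
    R=np.array([[np.cos(yaw),-np.sin(yaw)],[np.sin(yaw),np.cos(yaw)]]);q=w@R
    q=q[(abs(q[:,0])<125)&(abs(q[:,1])<140)]
    out=[]
    for s in(1,-1):
        a=q[(s*q[:,1]>55)&(s*q[:,1]<130)]
        for lo,hi in((55,80),(80,105),(105,130)):
            b=a[(s*a[:,1]>=lo)&(s*a[:,1]<hi)]
            if len(b)>5: out.append((s*(lo+hi)/2,*np.percentile(b[:,0],[3,97]).round(1),len(b)))
    for r in out: print(r)
E
python3 - <<'E'
from h import *
c=dict(np.load('top0.npz'));P=cloud(c);Z=P[:,:,2]
i=c['img']
reg=np.zeros(Z.shape,bool);reg[105:230,245:400]=1
for lo,hi in((30,55),(75,86),(86,94),(94,106)):
    m=reg&(Z>lo)&(Z<hi);print(lo,m.sum())
m=reg&(Z>86)&(Z<106)
v,u=np.nonzero(m);pts=P[m][:,:2].astype(np.float32)
r=cv2.minAreaRect(pts);print(r)
m=reg&(Z>30)&(Z<106);r=cv2.minAreaRect(P[m][:,:2].astype(np.float32));print(r)
np.set_printoptions(precision=0,suppress=True,linewidth=250)
print(Z[118:222:4,256:392:5].astype(int))
for n,(u,v) in dict(jar=(190,215),plane=(457,212),knob=(460,190)).items():print(n,P[v,u],i[v,u])
print(i[177,294],i[168,352],i[165,322])
E
```

```text
30 443
75 1702
86 2090
94 2952
((582.8211669921875, 18.506546020507812), (245.55682373046875, 364.52752685546875), 11.065805435180664)
((582.790771484375, 18.498077392578125), (245.6226043701172, 364.5293273925781), 11.070298194885254)
[[   1    5    1    0   -7    1   10    5    1   -8   -1    3    3    4   -2   -1   -1    0   -1    0    0    0   -3   -1    8   -2   -3   -4]
 [  -1    1    0    4    3   -5    1   -6   -4   -2   -2   -6    0    1    1    2   -3    0    4   -3    5   92   89   95   -5   -3   -4   -3]
 [   3    0   -6    4    1   -3    3    8    2   -2    1    0   -1    2   14    6    2   89   88   90   93   94   95   95   -5   -1    3    5]
 [  -4   -5    6    5   -4    3    2    9    1   -1   -2   -3   97   95  101   89   87   84   71   54   59  100   90   88   -3   -4    4   -4]
 [   0    3   -1    1    0    9    1    2   89   93  101   95   99   99   92   97   33   15   13   13   51   93   97   91    0   -2    0    4]
 [  -2    0    2    5   90   95   89   87   83   95   99   95   99   96   97  100    7   24   35   26   28   98   96   88    1   -3   -1    7]
 [   0
[... 2307 characters left out ...]
1   91   61    6   10    7   10   15   95   98   98   47   12    2    0    0    1    2    1    3    5    1    1    0]
 [   5    3    0   92   92   97   64    5   45   39   39   39    9    0    2    0   -4   -2   -1    0   -1    1    5    0    0   -3    5    0]
 [  -6   -5   -3    5   86   94   40   27   -1    1    3    2   -8    0    3    4    1   -1    5    3    5    2    2   -1   -1    1   -2    0]
 [   4    0    2   -2   -3    0    1    0   -5    4   -1    2    2    0    3   -3    0    6   -1    0    2    1   -3   -5    1   -4    2    5]]
jar [429. 428.  97.] [55 43 31]
plane [ 447. -408.   78.] [121 112 108]
knob [ 518. -420.   75.] [167 115  58]
[198 173 124] [199 173 124] [116  73  43]
```

Run:
```python
import cv2
i=cv2.imread('pics/top0.png')[105:230,245:400];cv2.imwrite('pics/crop0.png',cv2.resize(i,None,fx=4.8,fy=4.8,interpolation=cv2.INTER_CUBIC))
```

```text
(no output)
```

View pics/crop0.png

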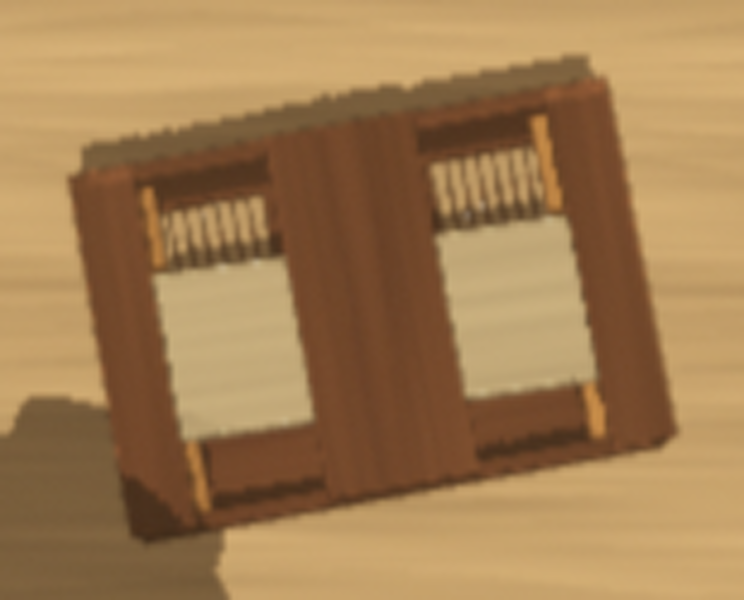

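The crop shows both lid patches. The near edge is at about (250,430) on the left and (530,390) on the right, so the left side is slightly ahead. The gap to the near wall is open on both sides.

```bash
cat >> h.py <<'E'
O=np.array([582.8,18.5]);YAW=np.radians(11.07)
Rc=np.array([[np.cos(YAW),-np.sin(YAW)],[np.sin(YAW),np.cos(YAW)]])
def tcp():
    s=env.sense();from_w=s['ee_rot'];
    from scipy.spatial.transform import Rotation as Q
    T=Q.from_quat(np.roll(from_w,-1)).as_matrix()
    print('t',round(s['time'],2),'case xy',((s['tool_pos'][:2]-O)@Rc).round(1),'z',s['tool_pos'][2].round(1),'toolx yaw',np.degrees(np.arctan2(T[1,0],T[0,0])).round(1),'F',((s['ft_force'][:2])@Rc).round(1))
    return s,T
E
python3 - <<'E'
from h import *
c=dict(np.load('top0.npz'));lid(c,O,YAW)
s,T=tcp()
for cx,cy,z in((-160,-95,183),(-160,-95,69),(-160,95,69)):
    w=np.r_[O+Rc@[cx,cy],z]; print(w.round(),((w-s['tool_pos'])@T/1000).round(3))
E
```

```text
(67.5, np.float64(-63.9), np.float64(39.8), 271)
(92.5, np.float64(-62.5), np.float64(40.2), 268)
(117.5, np.float64(-61.2), np.float64(41.7), 268)
(-67.5, np.float64(-68.9), np.float64(34.3), 270)
(-92.5, np.float64(-70.1), np.float64(34.0), 270)
(-117.5, np.float64(-70.2), np.float64(32.8), 268)
t 0.1 case xy [-209.   599.6] z 183.2 toolx yaw 155.1 F [ 0.3 -1. ]
[ 444. -105.  183.] [-0.447 -0.534  0.001]
[ 444. -105.   69.] [-0.447 -0.534  0.115]
[408.  81.  69.] [-0.336 -0.38   0.115]
```

```bash
python3 -m creep '0 -0.045 -0.053 0 -0.1; 0 -0.09 -0.107 0 -0.2; 0 -0.134 -0.16 0 -0.3; 0 -0.179 -0.214 0 -0.4; 0 -0.223 -0.267 0 -0.5; 0 -0.268 -0.32 0 -0.6; 0 -0.313 -0.374 0 -0.628; 0 -0.358 -0.427 0 -0.628; 0 -0.402 -0.48 0 -0.628; 0 -0.447 -0.534 0 -0.628' 10; python3 -c "
from h import *
tcp()"
```

```text
time: 1.35
tool_pos: [425.5, -38.3, 184.0]
ee_rot: [0.0, -0.097, 0.995, 0.0]
ft_force: [1.2, 1.2, 0.7]
finger_gap: 1.0
gripper_force: 0.0
t 1.35 case xy [-165.3  -25.6] z 184.0 toolx yaw -168.9 F [1.4 0.9]
```

```bash
python3 -m creep '0 0 0 0 0; 0 0 0 0 0' ; python3 -c "
from h import *
tcp()"
```

```text
time: 1.6
tool_pos: [425.1, -36.0, 183.6]
ee_rot: [-0.0, -0.097, 0.995, 0.0]
ft_force: [-0.3, 0.5, -0.5]
finger_gap: 0.7
gripper_force: 0.0
t 1.6 case xy [-165.2  -23.2] z 183.6 toolx yaw -168.9 F [-0.2  0.5]
```

```bash
python3 -m creep '0 0 -0.04 0.03 0; 0 0 -0.072 0.08 0; 0 0 -0.072 0.114 0; 0 0 -0.072 0.114 0; 0 -0.05 -0.072 0.114 0; 0 -0.08 -0.072 0.114 0; 0 -0.087 -0.072 0.114 0;0 -0.094 -0.072 0.114 0; 0 -0.1 -0.072 0.114 0; 0 -0.1 -0.072 0.114 0' ; python3 -c "
from h import *
tcp();lid(eyes.read_camera('top'),O,YAW)"
```

```text
time: 2.85
tool_pos: [537.4, -87.6, 70.1]
ee_rot: [0.0, -0.097, 0.995, -0.0]
ft_force: [-0.1, -0.2, 0.1]
finger_gap: 0.5
gripper_force: 0.0
t 2.85 case xy [-64.9 -95.4] z 70.1 toolx yaw -168.9 F [-0.1 -0.2]
(67.5, np.float64(14.1), np.float64(41.9), 70)
(92.5, np.float64(18.7), np.float64(43.1), 51)
(117.5, np.float64(15.9), np.float64(44.0), 53)
```

```bash
python3 -c "
from h import *
i=eyes.read_camera('side')['img'][110:260,250:450,::-1];cv2.imwrite('pics/s1.png',cv2.resize(i,None,fx=4,fy=4,interpolation=2))"
```

```text
(no output)
```

View pics/s1.png

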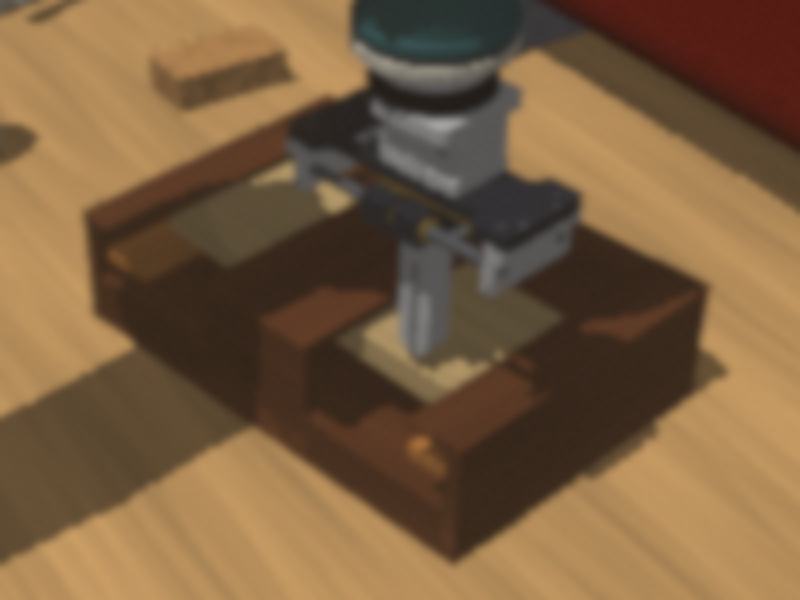

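The finger tips sit at about (425,350) and the lid's near edge runs from (340,335) to (435,400). The tips look oddly placed against that edge, so I'll check by projection.

```bash
python3 -c "
from h import *
s,T=tcp()
c=eyes.read_camera('side');P=cloud(c)
def pr(w):
    p=c['intrinsics']@(c['R']@w+c['t']);p=p[:2]/p[2];return ((p-[250,110])*4).round()
print('tip',pr(s['tool_pos']))
for x,y,z in((-70,-55,82),(-70,-95,82),(-70,-135,82),(-50,-55,82),(-50,-135,82),(-122,-182,98)): print(x,y,z,pr(np.r_[O+Rc@[x,y],z]))
for u,v in((435,385),(400,340),(425,320),(425,345),(500,310),(360,325),(390,375),(380,355)):
    w=P[round(110+v/4),round(250+u/4)]; print(u,v,((w[:2]-O)@Rc).round(),w[2].round())
c=eyes.read_camera('top');P=cloud(c)
i=c['img'][100:240,240:410,::-1];cv2.imwrite('pics/t1.png',cv2.resize(i,None,fx=4,fy=4,interpolation=2))
"
```

```text
t 2.95 case xy [-65.3 -95.6] z 69.9 toolx yaw -168.9 F [-0.6 -0.5]
tip [419. 373.]
-70 -55 82 [369. 333.]
-70 -95 82 [414. 360.]
-70 -135 82 [461. 389.]
-50 -55 82 [391. 320.]
-50 -135 82 [483. 375.]
-122 -182 98 [461. 443.]
435 385 [ -75. -118.] 79.0
400 340 [-75. -87.] 97.0
425 320 [ -76. -108.] 124.0
425 345 [ -75. -108.] 105.0
500 310 [ 10. -97.] 80.0
360 325 [-67. -43.] 81.0
390 375 [-72. -78.] 61.0
380 355 [-72. -67.] 71.0
```

View pics/t1.png

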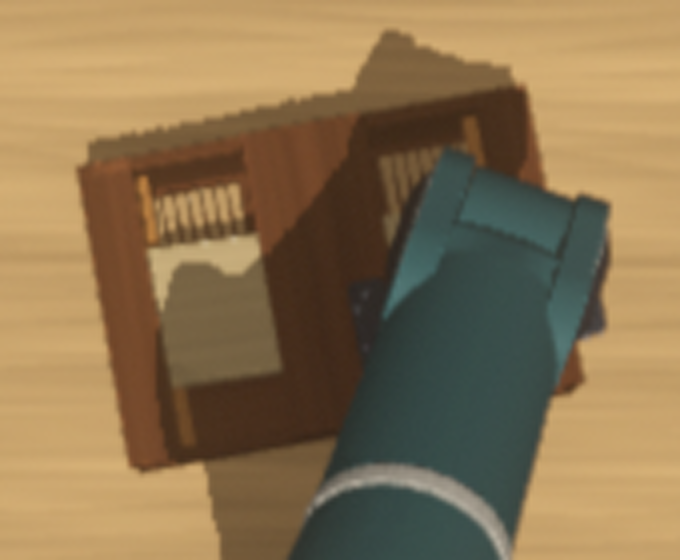

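The top view shows the arm hiding the right half, with the left patch unchanged. The lid hasn't moved, so I'll check the actual tip height with a depth column.

```bash
python3 -c "
from h import *
s,T=tcp()
c=eyes.read_camera('side');P=cloud(c)
for u in(352,355,358,361,364):
    print(u)
    for v in range(190,214,2):
        w=P[v,u];print('  ',v,((w[:2]-O)@Rc).round(),w[2].round(),c['img'][v,u])
"
```

```text
t 3.05 case xy [-65.3 -95.6] z 69.8 toolx yaw -168.9 F [0.4 0.4]
352
   190 [-75. -94.] 116.0 [108 106 104]
   192 [-73. -92.] 107.0 [106 104 103]
   194 [-75. -94.] 103.0 [108 105 104]
   196 [-74. -93.] 96.0 [113 107 100]
   198 [-66. -86.] 81.0 [129 113  88]
   200 [-69. -89.] 79.0 [144 122  85]
   202 [-72. -92.] 75.0 [135 114  80]
   204 [-73. -93.] 69.0 [128 108  75]
   206 [-73. -94.] 64.0 [116  98  68]
   208 [-28. -52.] 8.0 [74 59 41]
   210 [-35. -58.] 8.0 [54 39 28]
   212 [-41. -65.] 8.0 [59 41 28]
355
   190 [ -74. -102.] 120.0 [121 120 119]
   192 [ -75. -103.] 114.0 [119 118 117]
   194 [ -75. -104.] 108.0 [119 118 117]
   196 [ -73. -103.] 101.0 [117 116 114]
   198 [ -75. -105.] 97.0 [105  99  92]
   200 [-64. -95.] 79.0 [98 84 61]
   202 [ -71. -101.] 80.0 [144 122  84]
   204 [ -74. -105.] 77.0 [136 115  80]
   206 [ -73. -104.] 70.0 [128 108  75]
   208 [ -73. -104.] 63.0 [117  98  68]
   210 [-31. -66.] 10.0 [78 61 42]
   212 [-108. -136.] 89.0 [81 53 35]
358
   190 [ -68. -107.] 119.0 [92 91 90]
   192 [ -69. -108.] 114.0 [92 90 90]
   194 [ -67. -107.] 106.0 [9
[... 573 characters left out ...]
123 104  73]
   202 [ -60. -112.] 80.0 [166 140  97]
   204 [ -63. -115.] 77.0 [167 141  98]
   206 [ -73. -123.] 81.0 [153 129  89]
   208 [ -87. -136.] 89.0 [114  89  61]
   210 [ -93. -142.] 91.0 [92 60 40]
   212 [-100. -148.] 91.0 [92 59 39]
364
   190 [-18. -83.] 80.0 [91 78 56]
   192 [-25. -89.] 81.0 [90 77 55]
   194 [-32. -96.] 81.0 [88 75 54]
   196 [ -36. -100.] 80.0 [89 76 54]
   198 [ -43. -106.] 80.0 [96 82 58]
   200 [ -49. -112.] 80.0 [156 132  90]
   202 [ -57. -119.] 82.0 [173 147 100]
   204 [ -60. -122.] 79.0 [166 140  96]
   206 [ -76. -136.] 90.0 [134 107  73]
   208 [ -81. -141.] 89.0 [94 62 42]
   210 [ -88. -147.] 91.0 [92 58 39]
   212 [ -94. -153.] 91.0 [92 60 39]
```

The tips end at z≈95 in the camera while the reported TCP is 70, so they passed over the lid. I'll back off, go 24 mm lower and push.

```bash
python3 -m creep '0 0.03 0 0 0; 0 0.03 0 0 0; 0 0.03 0 0.024 0; 0 0.03 0 0.024 0; 0 0.018 0 0.024 0; 0 0.011 0 0.024 0; 0 0.006 0 0.024 0; 0 0.006 0 0.024 0'; python3 -c "
from h import *
s,T=tcp()
c=eyes.read_camera('side');P=cloud(c)
for u in(352,356):
    for v in range(192,220,3):
        w=P[v,u];print('  ',v,((w[:2]-O)@Rc).round(),w[2].round(),c['img'][v,u])
i=c['img'][110:260,250:450,::-1];cv2.imwrite('pics/s2.png',cv2.resize(i,None,fx=4,fy=4,interpolation=2))
"
```

```text
time: 4.1
tool_pos: [532.1, -88.7, 46.0]
ee_rot: [0.0, -0.097, 0.995, -0.0]
ft_force: [-0.1, 0.9, -0.4]
finger_gap: 0.7
gripper_force: 0.0
t 4.1 case xy [-70.3 -95.5] z 46.0 toolx yaw -168.9 F [0.1 0.9]
   192 [-81. -99.] 115.0 [104 103 102]
   195 [-79. -97.] 104.0 [111 110 108]
   198 [-80. -99.] 96.0 [113 111 110]
   201 [ -81. -100.] 88.0 [111 110 108]
   204 [ -80. -100.] 78.0 [113 111 110]
   207 [-26. -51.] 9.0 [85 77 73]
   210 [-36. -60.] 9.0 [63 43 30]
   213 [-44. -67.] 8.0 [89 58 38]
   216 [-124. -141.] 89.0 [84 54 36]
   219 [-62. -85.] 8.0 [108  69  42]
   192 [ -75. -107.] 116.0 [89 87 86]
   195 [ -76. -108.] 108.0 [93 92 91]
   198 [ -76. -109.] 100.0 [93 91 90]
   201 [ -74. -107.] 88.0 [94 93 91]
   204 [ -73. -107.] 78.0 [91 88 84]
   207 [-17. -57.] 8.0 [59 45 35]
   210 [-28. -67.] 9.0 [62 42 29]
   213 [-112. -143.] 92.0 [91 59 39]
   216 [-118. -149.] 90.0 [92 60 38]
   219 [-124. -155.] 88.0 [125  82  46]
```

View pics/s2.png

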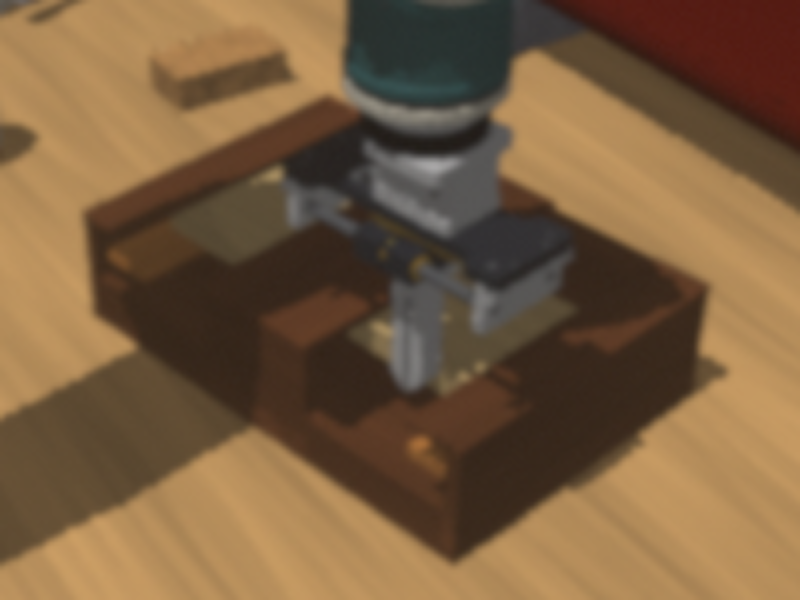

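The finger is now in front of the lid edge at (410,385) and has started moving the lid on the right side. I'll lower it slightly, push further, then hop over the board to the left side.

```bash
python3 -m creep '0 0.006 0 0.003 0; 0 0.003 0 0.007 0; 0 -0.004 0 0.007 0; 0 -0.01 0 0.007 0; 0 -0.014 0 0.007 0; 0 -0.014 0 0.007 0; 0 0.015 0 0.007 0; 0 0.02 0 -0.04 0; 0 0.02 0 -0.06 0; 0 0.02 0 -0.06 0'; python3 -m creep '0 0 0.06 0 0; 0 0 0.12 0 0; 0 0 0.18 0 0; 0 0 0.19 0 0; 0 0 0.19 0 0'; python3 -c "
from h import *
s,T=tcp();lid(eyes.read_camera('top'),O,YAW)
"
```

```text
time: 5.4
tool_pos: [512.9, -92.7, 107.2]
ee_rot: [0.002, -0.097, 0.995, -0.0]
ft_force: [1.3, -0.1, 0.1]
finger_gap: 0.8
gripper_force: 0.0
time: 6.02
tool_pos: [474.9, 93.8, 105.1]
ee_rot: [-0.0, -0.097, 0.995, -0.0]
ft_force: [-0.4, -0.7, 0.1]
finger_gap: 0.6
gripper_force: 0.0
t 6.03 case xy [-91.4  94.6] z 105.1 toolx yaw -168.8 F [-0.5 -0.6]
(-67.5, np.float64(-45.2), np.float64(59.1), 270)
(-92.5, np.float64(-43.7), np.float64(58.9), 264)
(-117.5, np.float64(-42.6), np.float64(61.0), 268)
```

```bash
python3 -m creep '0 0 0 0.05 0; 0 0 0 0.066 0; 0 0 0 0.066 0; 0 -0.016 0 0.066 0; 0 -0.024 0 0.066 0; 0 -0.032 0 0.066 0; 0 -0.04 0 0.066 0; 0 -0.048 0 0.066 0; 0 -0.054 0 0.066 0; 0 -0.054 0 0.066 0'; python3 -c "
from h import *
s,T=tcp();lid(eyes.read_camera('top'),O,YAW)
"
```

```text
time: 7.32
tool_pos: [528.9, 104.1, 39.7]
ee_rot: [0.0, -0.097, 0.995, -0.0]
ft_force: [0.1, -0.2, -0.7]
finger_gap: 0.5
gripper_force: 0.0
t 7.33 case xy [-36.5  94.4] z 39.7 toolx yaw -168.9 F [ 0.  -0.2]
(-67.5, np.float64(-31.0), np.float64(72.4), 270)
(-92.5, np.float64(-32.3), np.float64(70.9), 267)
(-117.5, np.float64(-33.8), np.float64(69.4), 268)
```

```bash
python3 -m creep '0 0.025 0 0 0; 0 0.025 0 -0.04 0; 0 0.025 0 -0.066 0; 0 0.025 -0.03 -0.066 0; 0 0.025 -0.09 -0.066 0; 0 0.025 -0.15 -0.066 0; 0 0.025 -0.19 -0.066 0; 0 0.025 -0.19 -0.066 0; 0 0.025 -0.19 -0.02 0; 0 0.025 -0.19 0 0' ; python3 -c "
from h import *
s,T=tcp();lid(eyes.read_camera('top'),O,YAW)
"
```

```text
time: 8.62
tool_pos: [539.5, -85.9, 38.0]
ee_rot: [-0.001, -0.097, 0.995, 0.0]
ft_force: [-0.2, 0.5, 1.2]
finger_gap: 0.7
gripper_force: 0.0
t 8.62 case xy [-62.6 -94.1] z 38.0 toolx yaw -168.8 F [-0.1  0.5]
(67.5, np.float64(33.1), np.float64(80.4), 118)
(92.5, np.float64(41.5), np.float64(81.5), 99)
(117.5, np.float64(36.6), np.float64(82.7), 102)
```

```bash
python3 -m creep '0 -0.018 0 0 0; 0 -0.024 0 0 0; 0 -0.031 0 0 0; 0 -0.037 0 0 0; 0 -0.042 0 0 0; 0 -0.042 0 0 0; 0 -0.02 0 0 0; 0 -0.02 0 -0.04 0; 0 -0.02 0 -0.066 0; 0 -0.02 0 -0.066 0'; python3 -m creep '0 0 0.06 0 0; 0 0 0.12 0 0; 0 0 0.18 0 0; 0 0 0.19 0 0; 0 0 0.19 0 0; 0 0 0.19 0.05 0; 0 0 0.19 0.066 0'; python3 -c "
from h import *
s,T=tcp();lid(eyes.read_camera('top'),O,YAW)
"
```

```text
time: 9.93
tool_pos: [561.3, -83.2, 107.6]
ee_rot: [0.002, -0.097, 0.995, -0.0]
ft_force: [-0.1, 0.7, -0.3]
finger_gap: 0.6
gripper_force: 0.0
time: 10.8
tool_pos: [522.2, 100.9, 37.6]
ee_rot: [-0.002, -0.096, 0.995, -0.001]
ft_force: [0.0, -0.2, 0.0]
finger_gap: 0.1
gripper_force: 0.0
t 10.8 case xy [-43.6  92.5] z 37.6 toolx yaw -169.0 F [-0.  -0.2]
(-67.5, np.float64(-8.2), np.float64(95.3), 268)
(-92.5, np.float64(-7.3), np.float64(95.8), 268)
(-117.5, np.float64(-6.5), np.float64(97.2), 267)
```

```bash
python3 -m creep '0 -0.012 0 0 0; 0 -0.018 0 0 0; 0 -0.024 0 0 0; 0 -0.03 0 0 0; 0 -0.03 0 0 0'; python3 -c "
from h import *
s,T=tcp();lid(eyes.read_camera('top'),O,YAW)
"
```

```text
time: 11.48
tool_pos: [553.4, 109.1, 40.0]
ee_rot: [0.001, -0.097, 0.995, -0.0]
ft_force: [0.1, -0.3, -0.5]
finger_gap: 0.5
gripper_force: 0.0
t 11.47 case xy [-11.4  94.5] z 40.0 toolx yaw -168.9 F [ 0.  -0.3]
(-67.5, np.float64(-1.3), np.float64(101.7), 267)
(-92.5, np.float64(-1.1), np.float64(101.9), 263)
(-117.5, np.float64(-2.0), np.float64(101.8), 268)
```

```bash
python3 -m creep '0 0.02 0 0 0; 0 0.02 0 -0.04 0; 0 0.02 0 -0.066 0; 0 0.02 -0.03 -0.066 0; 0 0.02 -0.09 -0.066 0; 0 0.02 -0.15 -0.066 0; 0 0.02 -0.19 -0.066 0; 0 0.02 -0.19 -0.066 0; 0 0.02 -0.19 -0.02 0; 0 0.02 -0.19 0 0' ; python3 -m creep '0 -0.015 0 0 0; 0 -0.019 0 0 0; 0 -0.021 0 0 0; 0 -0.021 0 0 0';python3 -c "
from h import *
s,T=tcp();lid(eyes.read_camera('top'),O,YAW)
"
```

```text
time: 12.78
tool_pos: [568.8, -80.2, 38.0]
ee_rot: [-0.001, -0.097, 0.995, 0.0]
ft_force: [-0.4, -0.0, -0.5]
finger_gap: 0.5
gripper_force: 0.0
time: 13.28
tool_pos: [590.9, -77.3, 40.5]
ee_rot: [0.001, -0.097, 0.995, -0.0]
ft_force: [-0.4, -0.7, 0.4]
finger_gap: 0.2
gripper_force: 0.0
t 13.28 case xy [-10.5 -95.6] z 40.5 toolx yaw -168.9 F [-0.5 -0.6]
(67.5, np.float64(56.1), np.float64(106.4), 125)
(92.5, np.float64(60.3), np.float64(107.3), 119)
(117.5, np.float64(66.3), np.float64(107.4), 108)
```

Nudge forward in 2 mm steps, watching the force, then retreat up and look.

```bash
python3 -m creep '0 -0.002 0 0 0; 0 -0.002 0 0 0'; python3 -m creep '0 -0.002 0 0 0; 0 -0.002 0 0 0'; python3 -m creep '0 0.02 0 0 0; 0 0.02 0 -0.04 0; 0 0.02 0 -0.066 0; 0 0.02 0.03 -0.066 0; 0 0.02 0.09 -0.066 0; 0 0.02 0.15 -0.066 0; 0 0.02 0.19 -0.066 0; 0 0.02 0.19 -0.066 0; 0 0.02 0.19 -0.02 0; 0 0.02 0.19 0 0'; python3 -c "
from h import *
s,T=tcp();lid(eyes.read_camera('top'),O,YAW)
"
```

```text
time: 13.58
tool_pos: [591.4, -77.3, 39.9]
ee_rot: [-0.001, -0.097, 0.995, 0.0]
ft_force: [-7.2, -1.7, 7.2]
finger_gap: 0.2
gripper_force: 4.0
time: 13.82
tool_pos: [591.4, -77.3, 39.6]
ee_rot: [-0.003, -0.096, 0.995, 0.0]
ft_force: [-21.5, -1.7, 15.8]
finger_gap: 0.3
gripper_force: 10.7
time: 15.08
tool_pos: [537.5, 104.8, 38.2]
ee_rot: [-0.001, -0.096, 0.995, -0.0]
ft_force: [0.6, 0.9, 0.3]
finger_gap: 0.3
gripper_force: 0.0
t 15.07 case xy [-27.9  93.4] z 38.2 toolx yaw -168.9 F [0.7 0.8]
(-67.5, np.float64(1.9), np.float64(105.5), 266)
(-92.5, np.float64(1.3), np.float64(105.7), 268)
(-117.5, np.float64(1.7), np.float64(104.8), 264)
```

The right side is against the stop. Now the same check on the left, then withdraw.

```bash
python3 -m creep '0 -0.012 0 0 0; 0 -0.016 0 0 0; 0 -0.018 0 0 0; 0 -0.018 0 0 0'; python3 -m creep '0 -0.002 0 0 0; 0 -0.002 0 0 0';  python3 -m creep '0 0.02 0 0 0; 0 0.02 0 -0.04 0; 0 0.02 0 -0.1 0; 0 0.06 0 -0.14 0; 0 0.12 0 -0.14 0; 0 0.12 0.06 -0.14 0; 0 0.12 0.12 -0.14 0; 0 0.12 0.18 -0.14 0; 0 0.12 0.24 -0.14 0; 0 0.12 0.24 -0.14 0'; python3 -c "
from h import *
s,T=tcp();c=eyes.read_camera('top');lid(c,O,YAW)
P=cloud(c)
for u,v in((190,215),(457,212),(460,190)):print(P[v,u].round())
cv2.imwrite('pics/f.png',c['img'][:,:,::-1])
"
```

```text
time: 15.62
tool_pos: [555.0, 108.9, 40.5]
ee_rot: [-0.001, -0.097, 0.995, -0.0]
ft_force: [-10.6, -3.6, 6.3]
finger_gap: 0.4
gripper_force: 5.4
time: 15.88
tool_pos: [554.9, 109.0, 40.2]
ee_rot: [-0.003, -0.097, 0.995, -0.0]
ft_force: [-24.5, -4.5, 17.6]
finger_gap: 0.4
gripper_force: 12.3
time: 17.12
tool_pos: [392.5, 326.3, 180.5]
ee_rot: [0.0, -0.1, 0.995, 0.001]
ft_force: [-0.3, -1.7, -0.4]
finger_gap: 0.3
gripper_force: 0.0
t 17.12 case xy [-127.7  338.6] z 180.5 toolx yaw -168.6 F [-0.6 -1.7]
(67.5, np.float64(1.4), np.float64(105.1), 268)
(92.5, np.float64(1.8), np.float64(105.5), 268)
(117.5, np.float64(2.2), np.float64(105.5), 270)
(-67.5, np.float64(1.9), np.float64(105.4), 269)
(-92.5, np.float64(1.5), np.float64(105.7), 267)
(-117.5, np.float64(1.7), np.float64(105.0), 266)
[401. 275. 611.]
[ 447. -409.   76.]
[ 517. -419.   76.]
```

View pics/f.png

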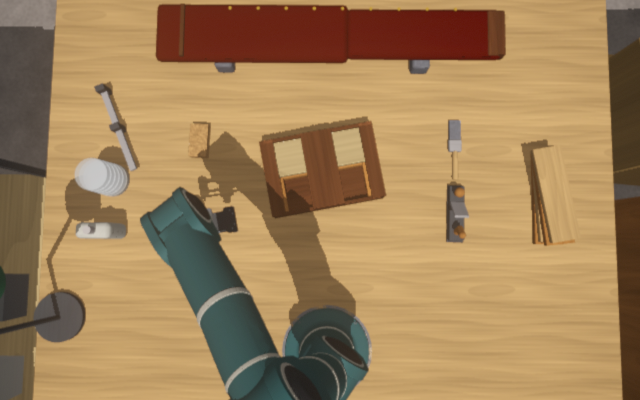

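The final view shows both lid patches at the far wall, (290,158) and (349,147). The plane is unmoved at (457,212). The arm hides the jar but passes well above it and touches nothing.

```bash
python3 -m creep '0 0 0 0 0; 0 0 0 0 0'; python3 -c "
from plant import env
print(env.sign_off())"
```

```text
time: 17.42
tool_pos: [394.2, 321.3, 180.2]
ee_rot: [0.0, -0.096, 0.995, 0.0]
ft_force: [0.3, -0.2, 0.1]
finger_gap: 0.4
gripper_force: 0.0
the job is handed in; nothing more can be done
None
```

I slid the lid home: both sides met the far-wall stop, and it measures square to well under 1 degree. I handed the job in at about 17 s; the sign-off returned no verdict, the plane had not moved, and the arm hid the jar in the last picture but stayed well above it.

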